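# Walk the power module into its docking bay

### The arm

A 7-joint arm with a two-finger parallel gripper is mounted at the origin on a cart in front of the work surface, level with it; the furniture and walls round the work are solid. World frame = base frame: x ahead of the robot, y to its left, z up, the work surface at z = 0. Lengths are in m, angles in degrees, forces in N, time in s.
With the tool pointing down it reaches from about 0.425 to 0.875 m from the base axis. Payload 4.7 kg.
Tool frame: the origin (TCP) lies between the finger pads; the fingertips stand 8 mm ahead of it and the grasp point (between the pads) lies 11 mm behind it; z points along the fingers, y is the line along which they close (so a half turn about z gives the same grasp; the last joint's range is limited). The gripper opens to 87 mm and grips with 3 to 60 N. Pads are 19 mm wide; open, the fingers measure 117 mm over their backs; the gripper's body (75 mm by 190 mm) begins 51 mm behind the grasp point.
Start: joints at [67.099, 18.392, -4.016, 83.108, 1.295, 78.541, -3.26], TCP at [0.261, -0.595, 0.203] pointing down, gripper open.
Joint ranges: [-163.93, 163.93], [-17.29, 119.83], [-79.2, 71.16], [3.27, 140.29], [-89.18, 269.18], [5.43, 117.66], [-154.24, 154.24]. Speed limits (degrees/s): [147.25, 147.25, 180, 180, 180, 180, 180].

### API

Orientations are given as [roll, pitch, yaw] about the fixed x, y, z axes, in that order (R = Rz(yaw) Ry(pitch) Rx(roll)).
In Python, from cell import env, viewer gives the robot as it stands. The module is installed in compiled form; this text tells all that it offers.
- The arm moves only by the tool arm_command, never from a script. Its argument "series" is a list of rows, each a list of 2 entries, a list of its own where there are three numbers: the shift along the tool's x, y, z in mm, then the turn about the tool's z in rad. A call has exactly 5 rows; each row is the pose to reach, as a shift and turn from the pose commanded when the call began, along the tool's axes at that moment; what a row does not reach only later rows make up. A row lasts 1/10 s, in which the tool goes at most 50 mm and 8.59 degrees, less where a joint would pass 70% of its speed; a pose out of reach is approached as far as the arm can. A call with a gripper value outside its range is refused whole. "grip" is the gripper command: -1 is fully open, 1 is shut, values between are in proportion, set as the call begins (left out, the last holds). The fingers move at their own pace and stop on an object; "grip_force" is the grip in N (left out, the last holds). Time passes only in rows, so rows that repeat a pose let the fingers close, or fill a call up. It gives the time, the measured TCP pose, the force, the opening and the grip force at its end, in the units of the state.
- env.get_obs(): the state, without advancing time (a new reading comes with each control period).
- viewer.read_camera(name): name is "side" or "top"; returns (picture, depth): 384x512x3 uint8, blue, green, red; 384x512 float32, m along the optical axis (not along the pixel's ray), 0 where there is no reading.
- viewer.calibration(name): a dict with "K" (3x3 intrinsics, pixels), "T" (4x4, takes a point from camera to world coordinates). Camera axes: x right, y up, looking along -z (the intrinsics and any distortion apply to the point x, -y, -z); pixel columns grow to the right and rows downward; lengths in m; the calibration is good to about 2 mm. A picture is of the moment at which its call begins. calibration takes no time and is no camera call.
- env.sign_off(): hands the job in; it is judged then, once.
The state is a dict: "time_s": time; "qpos": joint angles; "joint_velocities": joint speeds; "effort": joint torques, N m; "tool_pos": TCP position; "tool_rot": TCP orientation; "force": force on the tool from outside, world axes, zero at the start; "wrist_torque": the same for the moment, N m; "grip_width": finger opening in m; "grasp_force": force on a finger pad.
Only numpy, scipy, OpenCV 4.12 (cv2) and the standard library are available. Lean on these libraries where they do the work, as an engineer would, in place of code of your own. Each camera call takes 0.05 s, during which the arm holds its last target. There are 200 camera calls.

### The job

Walk the heavy power module forward into its docking bay with small alternating pushes on the two rubber-capped corners nearest the robot, never letting it swing more than about 20 degrees out of line with the bay. Then press it fully home, first the left corner and after it the right one, each for about half a second with about 20 N so that it bears firmly on its seat (never more than 30 N), and leave it there, square and flat. Do not touch its knobs, terminals or vented top cover, and leave the things round about alone.

Things in the scene. Friction and masses are not known exactly. Their poses are not given: they have to be found in the camera images.
- unit: Power module: flat-bottomed grey metal box, 110 deep (x) by 180 wide (y) by 54 mm high, 1.2 to 1.8 kg, too wide to grasp; its slick underside slides on the plate (friction 0.3 to 0.4). Pushed at one corner it turns, and the other corner swings back a little. Origin at the centre of its underside; x forward into the bay, y left, z up. Near face at x = -55 mm.
- left_corner (a point): Centre of the left push corner of the module: a black rubber cap, flat towards the robot, 28 mm wide (y = 62 to 90 mm in the module's frame) and 2 to 50 mm above the base plate. The point lies on its face, 25 mm above the base plate (module frame: -55, 76, 25 mm).
- right_corner (a point): The same on the right: module frame -55, -76, 25 mm (cap from y = -90 to -62 mm).
- unit_controls: Not to be touched; fixed to the module, same origin and axes: two knobs and two terminals on the near face (y = -47 to 47 mm, z = 17 to 39 mm), standing out to x = -71 mm, 16 mm nearer the robot than the corner caps; and the slotted cover on top (164 mm wide, top at z = 53 mm).
- dock: Docking bay: fixed 3 mm base plate (280 x 214 mm, x = -264 to 16 mm) that the module stands on, and a 36 mm high dark steel U frame, open to the robot. Origin at bench level midway between the two seat faces; x into the bay, y left. Guides 192 mm apart from x = 0 to -40 mm, then flaring to 220 mm at x = -85 mm. Home: module origin at x = -55 mm, corner faces at x = -110 mm.
- seat_left: Left seat: unyielding hard-rubber pad 34 mm wide and 26 mm high on the back wall of the bay; its origin is the lower edge of its face, 9 mm above the bench, at x = 0, y = 68 mm in the bay's frame, straight ahead of the left corner. Bearing down on the module while pushing adds friction, which keeps the load off the seat.
- seat_right: Right seat, the same at y = -68 mm.
- solder_spool: Bystander: spool of solder wire standing upright, 52 mm across, 36 mm high, right of the work. Origin under its centre.
- heat_sink: Bystander: finned aluminium heat sink, 93 x 50 x 26 mm, right of the bay. Origin under its centre.
- side_cutters: Bystander: side cutters lying flat, 55 x 134 x 14 mm, left of the work. Origin under the centre.
- small_transformer: Bystander: small transformer, 41 x 47 x 47 mm, far left behind the vice. Origin under its centre.

How it is judged (in metres and radians):
On the way, in this order (a step that is already met when the one before it is completed fails the run):
1. the module has been walked into the bay, its far edge at least 5 mm between the straight guides (x of unit in the frame of dock above -0.09 m and angle between the x axis of unit and the x axis of dock, either way round below 0.25 rad), for 0.1 s.
2. the left corner is home and the module is pressed on the left seat (over 5 N at the seat) (x of left_corner in the frame of dock above -0.113 m and contact force between unit and seat_left above 5 N), for 0.25 s.
3. then the right corner is home and the module is pressed on the right seat (over 5 N at the seat) (x of right_corner in the frame of dock above -0.113 m and contact force between unit and seat_right above 5 N), for 0.25 s.
At the end, for the whole second after the job is handed in: Both corner faces of the module are within 3 mm of home (x over -113 mm in the bay's frame), the module is in line with the bay to 0.04 rad, flat to 0.04 rad, and at rest (x of each of left_corner, right_corner in the frame of dock above -0.113 m and angle between the x axis of unit and the x axis of dock, either way round below 0.04 rad and angle between unit's own z axis and vertical below 0.04 rad and linear speed of unit below 0.01 m/s); the robot touches nothing.
It fails at once if the robot pushes the module with more than 32 N (contact force between any of the fingers, the arm and unit above 32 N).
It fails at once if the robot touches the knobs, terminals or top cover (over 1 N) (contact force between any of the fingers, the arm and unit_controls above 1 N).
It fails at once if the module swings more than 0.44 rad (25 degrees) out of line with the bay (angle between the x axis of unit and the x axis of dock, either way round above 0.44 rad).
It fails at once if the module is tipped more than 0.12 rad (angle between unit's own z axis and vertical above 0.12 rad).
It fails at once if a bystander is moved more than 15 mm (distance of any of solder_spool, heat_sink, side_cutters, small_transformer from where it was at the start of the episode above 0.015 m).
It also fails if it takes over 72 s, if anything falls off the work surface, if the arm or the gripper's body presses on something with over 40 N, if the wrist force passes 120 N, or if a joint passes its speed limit or range.

## Working session

There is one attempt and no reset: what is moved stays moved. The work goes in short steps, Python scripts to look and compute and a tool call to move; the robot and the scene stay as the last step left them, time stands still between calls to the robot, and variables do not carry over. Pictures are saved under pics/ and viewed, at most 10 in all, crops included, and the job is handed in when it is done.

Besides the shell and the picture viewer there is one more tool, called after ">>>" as name([rows], argument=value, ...), one row to a line, values as JSON. arm_command: Moves the arm, as the interface text tells. Its arguments: {"type":"object","properties":{"series":{"type":"array"},"grip":{"type":"number"},"grip_force":{"type":"number"}},"required":["series"]}

```bash
mkdir -p pics
python3 - <<'E'
from cell import env, viewer
import cv2,numpy as np
np.set_printoptions(precision=4,suppress=True)
o=env.get_obs()
for k,v in o.items(): print(k,v)
for n in("top","side"):
    p,d=viewer.read_camera(n); cv2.imwrite(f"pics/{n}0.png",p); np.save(f"{n}0.npy",d)
    c=viewer.calibration(n); print(n,c)
E
```

```text
time_s 0.0
qpos [67.1007 18.4388 -4.0157 83.1735  1.2974 78.542  -3.2601]
joint_velocities [ 0.1554 -0.0075 -0.0386 -0.0488  0.0873  0.0932  0.0008]
effort [ -0.0012 -49.1284  -0.4046 -31.2525  -0.0638   0.0438   0.0002]
tool_pos [ 0.261  -0.5946  0.2023]
tool_rot [-179.8912    0.0081   23.7095]
force [-0.6337 -0.8916  0.2604]
wrist_torque [-0.0335  0.046   0.0251]
grasp_force 0.0
grip_width 0.08714011050993063
top {'K': array([[426.0316,   0.    , 254.8154],
       [  0.    , 426.0316, 186.99  ],
       [  0.    ,   0.    ,   1.    ]]), 'T': array([[ 0.0092,  0.9818, -0.1899,  0.3376],
       [-0.9998,  0.0056, -0.019 , -0.1811],
       [-0.0176,  0.19  ,  0.9816,  1.2342],
       [ 0.    ,  0.    ,  0.    ,  1.    ]])}
side {'K': array([[367.5138,   0.    , 255.0698],
       [  0.    , 367.5138, 189.951 ],
       [  0.    ,   0.    ,   1.    ]]), 'T': array([[-0.9625,  0.1549, -0.2227,  0.2923],
       [-0.2713, -0.5515,  0.7888,  0.7048],
       [-0.0006,  0.8196,  0.5729,  0.6796],
       [ 0.    ,  0.    ,  0.    ,  1.    ]])}
```

View pics/top0.png

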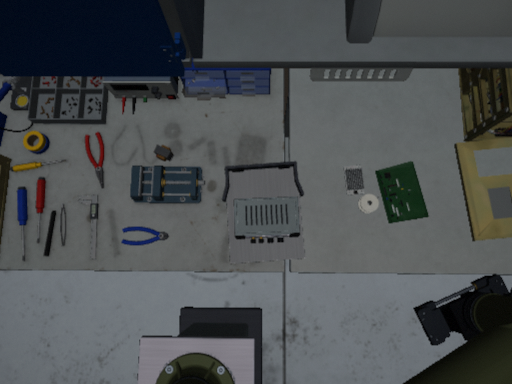

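View pics/side0.png

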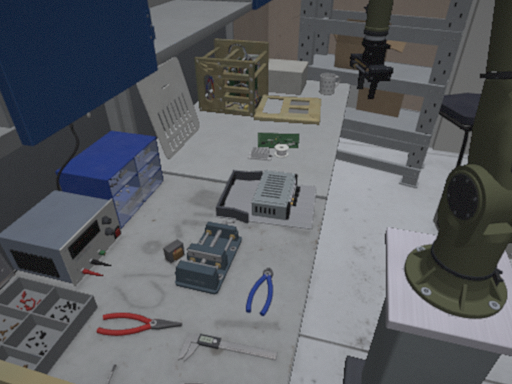

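The top view shows the bay around (262,180), the module at (267,216) with its knobs at row 238, the spool at (368,203), the heat sink at (354,180) and the cutters at (145,236). The side view agrees. I'll enlarge crops of both.

Run:
```python
import cv2
p=cv2.imread("pics/top0.png")[150:270,205:325]; cv2.imwrite("pics/c1.png",cv2.resize(p,None,fx=5,fy=5,interpolation=cv2.INTER_CUBIC))
p=cv2.imread("pics/side0.png")[160:240,210:330]; cv2.imwrite("pics/c2.png",cv2.resize(p,None,fx=6,fy=6,interpolation=cv2.INTER_CUBIC))
```

```text
(no output)
```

View pics/c1.png

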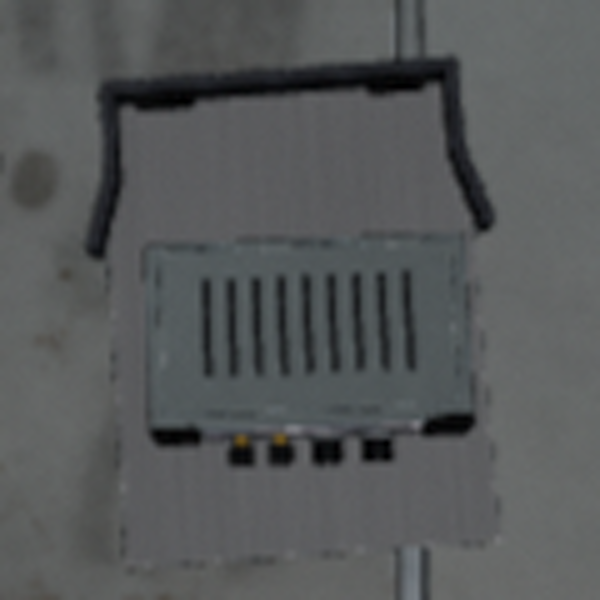

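View pics/c2.png

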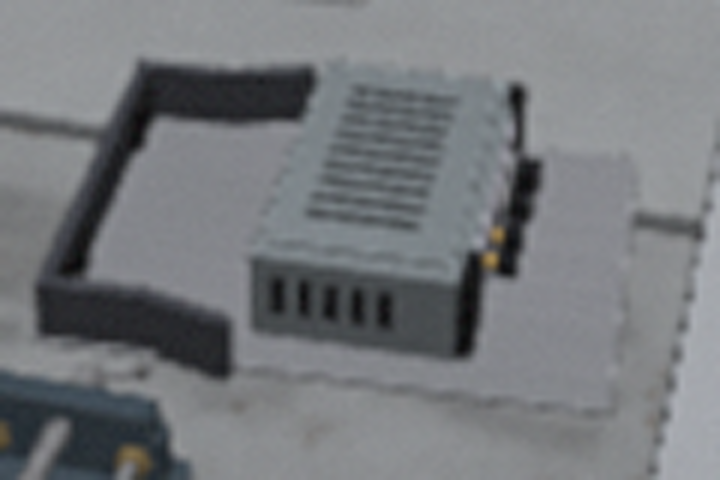

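```bash
cat > h.py <<'E'
from cell import env, viewer
import numpy as np, cv2
from scipy.optimize import least_squares
np.set_printoptions(precision=4,suppress=True)
CAL={n:viewer.calibration(n) for n in("top","side")}
def proj(n,P):
    c=CAL[n]; q=(np.asarray(P)-c["T"][:3,3])@c["T"][:3,:3]
    q=q*[1,-1,-1]; q=q@c["K"].T; return q[...,:2]/q[...,2:]
def place(s,m,z0=0):
    c,sn=np.cos(s[2]),np.sin(s[2]); m=np.asarray(m,float)/1000
    return np.stack([s[0]+c*m[:,0]-sn*m[:,1],s[1]+sn*m[:,0]+c*m[:,1],m[:,2]+z0],1)
def fit(obs,z0,x0=(.5,-.2,0)):
    # obs: list of (cam,u,v,(mx,my,mz)mm)
    m=[o[3] for o in obs]
    def f(s):
        W=place(s,m,z0); return np.concatenate([proj(o[0],w)-o[1:3] for o,w in zip(obs,W)])
    r=least_squares(f,x0,loss="soft_l1"); return r.x,r.fun.reshape(-1,2)
def cr(u,v,k,u0,v0): return ((u+.5)/k-.5+u0,(v+.5)/k-.5+v0)
E
python3 - <<'E'
from h import *
T=lambda u,v,m:("top",*cr(u,v,5,205,150),m)
S=lambda u,v,m:("side",*cr(u,v,6,210,160),m)
dock=[T(124,568,(-264,107,3)),T(498,543,(-264,-107,3)),T(104,257,(-85,110,36)),T(477,230,(-85,-110,36)),S(610,415,(-264,107,3)),S(634,155,(-264,-107,3))]
unit=[T(145,245,(55,90,54)),T(470,232,(55,-90,54)),T(152,436,(-55,90,50)),T(474,424,(-55,-90,50)),S(462,355,(-55,90,2)),S(250,258,(55,90,54)),S(255,330,(55,90,0)),S(325,65,(55,-90,54)),S(520,88,(-55,-90,50))]
for nm,o,z in(("dock",dock,0),("unit",unit,.003)):
    s,r=fit(o,z); print(nm,s,np.degrees(s[2])); print(r.tolist())
    for n in("top","side"):
        s1,r1=fit([q for q in o if q[0]==n],z); print(n,s1)
    if nm=="dock":D=s
    else:U=s
c,sn=np.cos(D[2]),np.sin(D[2])
d=U-D; print("unit in dock",c*d[0]+sn*d[1],-sn*d[0]+c*d[1],np.degrees(d[2]))
E
```

```text
dock [ 0.6244 -0.1728  0.08  ] 4.5856428990817
[[0.12417851240567757, 0.5719356784018146], [0.30706639553096693, 0.14360819695735927], [-1.5363349175858616, -0.9161575140875584], [0.8341022834013074, -1.1322406436264316], [0.12213663873319547, 0.004136923607802601], [0.7345163625564624, 0.8554592739158977]]
top [ 0.6236 -0.1734  0.0761]
side [ 0.6257 -0.1713  0.0907]
unit [ 0.4824 -0.1916  0.0491] 2.8150171584353894
[[-0.03988558769827932, -0.39004742910017853], [-0.8225660290307815, -0.5119249386125375], [-0.1312288552176426, 0.8964077533553905], [0.6188680476627724, 0.5935518273690263], [1.2742989288869921, 1.2976888108120193], [-0.8331628131170135, -2.1991611948838283], [-1.5210450706694871, 0.6285507766863248], [-0.3168689833967733, -2.3911473925799385], [0.983787493743705, -1.121199304635354]]
top [ 0.4829 -0.1918  0.0416]
side [ 0.4812 -0.1889  0.0638]
unit in dock -0.14298059244374875 -0.007377154569656867 -1.7706257406463102
```

>>> arm_command([
  [[34, -32, 0], 0.067],
  [[68, -64, 0], 0.135],
  [[103, -96, 0], 0.202],
  [[137, -128, 0], 0.27],
  [[172, -160, 0], 0.337],
], grip=1, grip_force=40)

```text
time_s: 0.6
tool_pos: [0.3547, -0.3775, 0.203]
tool_rot: [-180.0, 0.0, 4.2]
force: [1.2, -0.2, -0.3]
grip_width: 0.0547
grasp_force: 0.0
```

>>> arm_command([
  [[15, -30, 20], 0],
  [[30, -60, 40], 0],
  [[45, -90, 60], 0],
  [[54, -103, 80], 0],
  [[54, -103, 90], 0],
])

```text
time_s: 1.1
tool_pos: [0.4006, -0.2695, 0.1116]
tool_rot: [-179.9, 0.1, 4.7]
force: [0.3, 0.4, -0.0]
grip_width: 0.0151
grasp_force: 0.0
```

Run:
```python
from h import *
o=env.get_obs(); print(o["tool_pos"],o["tool_rot"],o["force"],o["grip_width"])
p,_=viewer.read_camera("top"); q,_=viewer.read_camera("side")
a=cv2.resize(p[150:270,205:325],None,fx=5,fy=5,interpolation=cv2.INTER_CUBIC)[:, :]
cv2.imwrite("pics/t1.png",a)
```

```text
[ 0.4006 -0.2695  0.1116] [-179.8735    0.1019    4.6855] [ 0.3456  0.3504 -0.0395] 0.015056040509985175
```

View pics/t1.png

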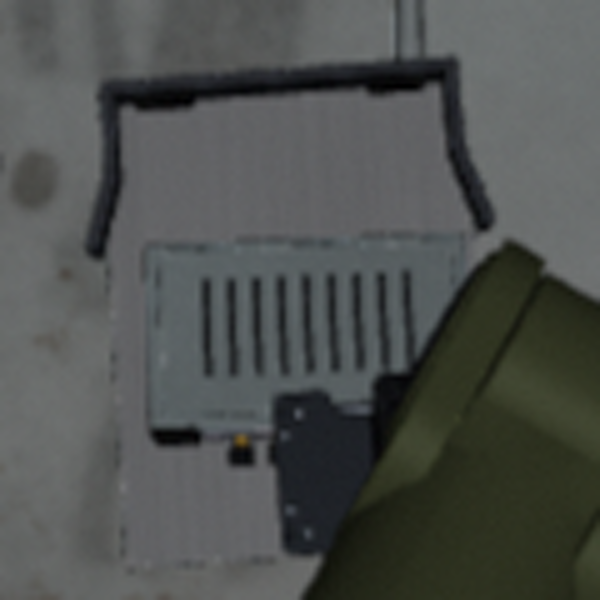

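The gripper hovers over the right corner and hides it from the top camera; the left cap is at crop (178,436), unchanged. To save pictures I'll measure the module from depth.

```bash
cat >> h.py <<'E'
def cloud(n,d):
    c=CAL[n]; v,u=np.nonzero(d>0); z=d[v,u]
    uv=cv2.undistortPoints(np.stack([u,v],1).astype(float)[:,None],c["K"],None)[:,0]
    P=np.stack([uv[:,0]*z,-uv[:,1]*z,-z],1); return P@c["T"][:3,:3].T+c["T"][:3,3]
def sel(P,z0,z1,x=(.36,.66),y=(-.32,-.04)):
    return P[(P[:,2]>z0)&(P[:,2]<z1)&(P[:,0]>x[0])&(P[:,0]<x[1])&(P[:,1]>y[0])&(P[:,1]<y[1])]
E
python3 - <<'E'
from h import *
for n in("top","side"):
    P=cloud(n,np.load(n+"0.npy")); s=sel(P,-.05,.2)
    print(n,np.histogram(s[:,2],bins=np.arange(-.012,.08,.004)))
    m=sel(P,.048,.07); (c,sz,a)=cv2.minAreaRect(m[:,:2].astype(np.float32)*1000); print("unit",len(m),c,sz,a,np.median(m[:,2]), m[:,:2].mean(0))
    w=sel(P,.025,.046); w=w[w[:,0]>.545]; print("wall",len(w), w.min(0),w.max(0),cv2.minAreaRect(w[:,:2].astype(np.float32)*1000))
    # far edge / back wall lines
    for lo,hi,pp in((.048,.07,m),):
        l=[]
        for y in np.arange(-.26,-.11,.005):
            k=pp[abs(pp[:,1]-y)<.0025]
            if len(k)>3:l.append((y,k[:,0].max(),k[:,0].min()))
        l=np.array(l); print("far slope",np.polyfit(l[:,0]+.19,l[:,1],1),"near",np.polyfit(l[:,0]+.19,l[:,2],1))
E
```

```text
top (array([   1,   50, 1011, 3116, 2057,  216,   45,   31,   36,   30,   53,
        198,  295,   74,   22,  168,  875, 1239,  203,    3,    0,    0]), array([-0.012, -0.008, -0.004,  0.   ,  0.004,  0.008,  0.012,  0.016,
        0.02 ,  0.024,  0.028,  0.032,  0.036,  0.04 ,  0.044,  0.048,
        0.052,  0.056,  0.06 ,  0.064,  0.068,  0.072,  0.076]))
unit 2488 (483.33563232421875, -189.89308166503906) (110.27437591552734, 179.87545776367188) 2.6474478244781494 0.056543169934141435 [ 0.4831 -0.19  ]
wall 490 [ 0.5451 -0.2957  0.025 ] [ 0.6472 -0.0668  0.0431] ((596.690185546875, -180.11810302734375), (96.9700927734375, 228.7960968017578), 1.5449451208114624)
far slope [-0.0462  0.5372] near [-0.0525  0.431 ]
side (array([   1,    1,  160, 1585, 1246,  109,  130,  117,  121,  124,  150,
        206,  267,   71,   51,   63,  308,  887,   20,    0,    0,    0]), array([-0.012, -0.008, -0.004,  0.   ,  0.004,  0.008,  0.012,  0.016,
        0.02 ,  0.024,  0.028,  0.032,  0.036,  0.04 ,  0.044,  0.048,
        0.052,  0.056,  0.06 ,  0.064,  0.068,  0.072,  0.076]))
unit 1278 (480.2309265136719, -190.07749938964844) (110.08624267578125, 184.7023468017578) 2.9823105335235596 0.0571641421350943 [ 0.4786 -0.1774]
wall 432 [ 0.5453 -0.296   0.0251] [ 0.6446 -0.0653  0.0402] ((595.15869140625, -179.8515625), (95.42361450195312, 230.817626953125), 1.0704646110534668)
far slope [-0.0437  0.5317] near [-0.0582  0.4287]
```

Run:
```python
from h import *
for n in("top","side"):
    P=cloud(n,np.load(n+"0.npy")); w=sel(P,.030,.046); w=w[w[:,0]>.548]
    th=.078
    for i in range(3):
        R=np.array([[np.cos(th),np.sin(th)],[-np.sin(th),np.cos(th)]]); q=(w[:,:2]-[.624,-.173])@R.T
        b=q[(abs(q[:,1])<.085)&(q[:,0]>-.012)]; f=np.polyfit(b[:,1],b[:,0],1); th+=-f[0] if 0 else -np.arctan(f[0])*1
    g={}
    for s in(1,-1):
        k=q[(s*q[:,1]>.085)&(q[:,0]<-.004)&(q[:,0]>-.036)]; g[s]=(np.percentile(k[:,1],[5,50,95]),np.polyfit(k[:,0],k[:,1],1),len(k))
        e=q[(s*q[:,1]>.085)]; print("flare end x",np.sort(e[:,0])[:5])
    print(n,"yaw",th,"back x",np.percentile(b[:,0],[3,50,97]),g)
```

```text
flare end x [-0.0674 -0.065  -0.0649 -0.0641 -0.0626]
flare end x [-0.0805 -0.0803 -0.0801 -0.0773 -0.0772]
top yaw 0.07680958986611877 back x [0.0029 0.0107 0.0165] {1: (array([0.0966, 0.0999, 0.1033]), array([0.0244, 0.1002]), 29), -1: (array([-0.1037, -0.1   , -0.0962]), array([ 0.0383, -0.0991]), 31)}
flare end x [-0.0682 -0.067  -0.0669 -0.0667 -0.0662]
flare end x [-0.0829 -0.0827 -0.0824 -0.0798 -0.0795]
side yaw 0.07484354239862745 back x [-0.0005  0.0066  0.0128] {1: (array([0.0952, 0.1011, 0.1029]), array([-0.0073,  0.1   ]), 36), -1: (array([-0.1051, -0.0993, -0.0962]), array([-0.0323, -0.1007]), 30)}
```

>>> arm_command([
  [[0, 0, 25], 0],
  [[0, 0, 50], 0],
  [[0, 0, 75], 0],
  [[0, 0, 87], 0],
  [[0, 0, 87], 0],
])

```text
time_s: 1.7
tool_pos: [0.399, -0.2734, 0.0254]
tool_rot: [-179.9, 0.1, 4.3]
force: [0.2, 0.0, -0.5]
grip_width: 0.0004
grasp_force: 0.0
```

>>> arm_command([
  [[5, 0, 0], 0],
  [[10, 0, 0], 0],
  [[14, 0, 0], 0],
  [[18, 0, 0], 0],
  [[22, 0, 0], 0],
])

```text
time_s: 2.2
tool_pos: [0.4213, -0.272, 0.0268]
tool_rot: [179.9, 0.1, 4.4]
force: [-6.0, -2.0, 3.4]
grip_width: 0.0005
grasp_force: 2.7
```

>>> arm_command([
  [[3, 0, 0], 0],
  [[6, 0, 0], 0],
  [[9, 0, 0], 0],
  [[12, 0, 0], 0],
  [[15, 0, 0], 0],
])

```text
time_s: 2.7
tool_pos: [0.4357, -0.2719, 0.0266]
tool_rot: [179.9, 0.2, 4.3]
force: [-5.5, -3.9, 4.3]
grip_width: 0.0001
grasp_force: 2.8
```

>>> arm_command([
  [[2, 0, 0], 0],
  [[5, 0, 0], 0],
  [[8, 0, 0], 0],
  [[10, 0, 0], 0],
  [[10, 0, 0], 0],
])

```text
time_s: 3.2
tool_pos: [0.4463, -0.271, 0.0267]
tool_rot: [179.9, 0.1, 4.3]
force: [-3.7, -3.8, 2.5]
grip_width: 0.0005
grasp_force: 2.1
```

```bash
cat >> h.py <<'E'
D=np.array([.624,-.173,.077])
def todock(p):
    R=np.array([[np.cos(D[2]),np.sin(D[2])],[-np.sin(D[2]),np.cos(D[2])]]); return (np.asarray(p)[...,:2]-D[:2])@R.T
def tip():
    o=env.get_obs(); t=todock(o["tool_pos"][:2])*1000
    print("t",round(o["time_s"],2),"tool dock mm",t,"z",o["tool_pos"][2]*1000,"yaw",o["tool_rot"][2],"F",o["force"]); return t
def look():
    """module pose in dock, by fitting the 110x180 outline to top-face depth points"""
    p,d=viewer.read_camera("side"); p2,d2=viewer.read_camera("top")
    res=[]
    for n,dd in(("side",d),("top",d2)):
        P=cloud(n,dd); q=todock(sel(P,.051,.063,x=(.38,.66)))*1000
        q=q[abs(q[:,1])<125]
        # robust outline: soft count of inside minus outside
        def cost(s):
            c,sn=np.cos(s[2]),np.sin(s[2]); e=q-s[:2]; l=np.stack([c*e[:,0]+sn*e[:,1],-sn*e[:,0]+c*e[:,1]],1)
            m=np.maximum(abs(l)-[53.5,89],0); return np.clip(m.sum(1),0,6).mean()*10
        from scipy.optimize import differential_evolution
        m0=np.median(q,0)
        r=differential_evolution(cost,[(-150,-45),(-25,25),(-.45,.45)],seed=1,maxiter=60,popsize=12,tol=1e-6)
        rect=cv2.minAreaRect(q.astype(np.float32)); print(n,len(q),r.x,"deg %.1f"%np.degrees(r.x[2]),"cost %.2f"%r.fun,rect)
        res.append(r.x)
    return res
E
python3 - <<'E'
from h import *
tip(); look()
E
```

```text
t 3.2 tool dock mm [-184.7266  -84.0213] z 26.650074418709355 yaw 4.3428017707482605 F [-3.6612 -3.807   2.5441]
side 1269 [-130.1441    1.5727    0.1414] deg 8.1 cost 1.16 ((-142.10006713867188, 0.0027313232421875), (133.80462646484375, 181.94036865234375), 8.151721000671387)
top 1678 [-125.6939    1.6724    0.1592] deg 9.1 cost 0.04 ((-127.17655944824219, 1.5715103149414062), (109.73912811279297, 178.32382202148438), 8.253386497497559)
```

>>> arm_command([
  [[-12, 0, 0], 0],
  [[-15, 0, 30], 0],
  [[-15, 0, -10], 0],
  [[-18, 0, -50], 0],
  [[-22, -40, -60], 0],
])

```text
time_s: 3.8
tool_pos: [0.4248, -0.2358, 0.0904]
tool_rot: [179.7, -0.4, 4.0]
force: [1.6, 1.1, 1.3]
grip_width: 0.0002
grasp_force: 0.0
```

My second row had a wrong sign: it sent the tool 30 mm down for one row, so it may have pressed on the plate. Readings look normal now. Up is negative z, and I'll watch that from here.

>>> arm_command([
  [[-3, -40, 0], 0],
  [[-5, -80, 0], 0],
  [[-5, -113, 0], 0],
  [[-5, -113, 0], 0],
  [[-5, -113, 0], 0],
])

```text
time_s: 4.3
tool_pos: [0.4085, -0.1181, 0.0865]
tool_rot: [180.0, -0.0, 4.5]
force: [-0.2, -0.0, 0.3]
grip_width: 0.0005
grasp_force: 0.0
```

Run:
```python
from h import *
tip(); look()
```

```text
t 4.3 tool dock mm [-210.6469   71.3576] z 86.46220033982046 yaw 4.5165245904874265 F [-0.2141 -0.032   0.279 ]
side 1132 [-129.3234    1.7792    0.1505] deg 8.6 cost 0.14 ((-129.07147216796875, -0.7105255126953125), (108.21666717529297, 184.73789978027344), 8.54181957244873)
top 1625 [-125.9288    0.4289    0.1432] deg 8.2 cost 0.04 ((-126.77529907226562, 0.575469970703125), (109.68896484375, 178.71876525878906), 8.203168869018555)
```

>>> arm_command([
  [[-6, 3, 0], 0],
  [[-6, 3, 20], 0],
  [[-6, 3, 40], 0],
  [[-6, 3, 60], 0],
  [[-6, 3, 60], 0],
])

```text
time_s: 4.9
tool_pos: [0.4, -0.1222, 0.024]
tool_rot: [-179.8, 0.3, 4.3]
force: [-0.8, 0.6, 0.2]
grip_width: 0.0009
grasp_force: 0.0
```

>>> arm_command([
  [[4, 0, 0], 0],
  [[8, 0, 0], 0],
  [[12, 0, 0], 0],
  [[15, 0, 0], 0],
  [[18, 0, 0], 0],
])

```text
time_s: 5.4
tool_pos: [0.4195, -0.1201, 0.0264]
tool_rot: [-179.9, 0.2, 4.4]
force: [-4.4, 2.2, 3.3]
grip_width: 0.0007
grasp_force: 2.5
```

>>> arm_command([
  [[3, 0, 0], 0],
  [[6, 0, 0], 0],
  [[9, 0, 0], 0],
  [[12, 0, 0], 0],
  [[15, 0, 0], 0],
])

```text
time_s: 5.9
tool_pos: [0.4344, -0.1183, 0.0263]
tool_rot: [-179.9, 0.2, 4.4]
force: [-5.9, 3.6, 3.6]
grip_width: 0.0005
grasp_force: 2.5
```

Run:
```python
from h import *
tip(); look()
```

```text
t 5.9 tool dock mm [-184.878    69.0983] z 26.2675024405051 yaw 4.4396603011378 F [-5.9063  3.5684  3.6156]
side 787 [-118.1822   -3.4411    0.0172] deg 1.0 cost 1.34 ((-128.40866088867188, -5.363243103027344), (130.09251403808594, 183.2769317626953), 1.1790945529937744)
top 1498 [-114.1856   -5.0841   -0.0054] deg -0.3 cost 0.06 ((-114.77244567871094, -4.885810852050781), (109.63308715820312, 178.30099487304688), 0.08898899704217911)
```

>>> arm_command([
  [[-14, 0, 0], 0],
  [[-24, 0, 0], 0],
  [[-24, 30, 0], 0],
  [[-24, 70, 0], 0],
  [[-24, 110, 0], 0],
])

```text
time_s: 6.5
tool_pos: [0.4202, -0.2329, 0.0272]
tool_rot: [179.9, -0.1, 4.4]
force: [1.0, 0.1, 0.3]
grip_width: 0.0007
grasp_force: 0.0
```

>>> arm_command([
  [[0, 30, 0], 0],
  [[0, 39, 0], 0],
  [[8, 39, 0], 0],
  [[16, 39, 0], 0],
  [[22, 39, 0], 0],
])

```text
time_s: 7.0
tool_pos: [0.4466, -0.2663, 0.0266]
tool_rot: [-180.0, -0.0, 4.6]
force: [0.5, 0.7, 0.2]
grip_width: 0.0007
grasp_force: 0.0
```

>>> arm_command([
  [[4, 0, 0], 0],
  [[9, 0, 0], 0],
  [[14, -1, 0], 0],
  [[18, -2, 0], 0],
  [[22, -3, 0], 0],
])

```text
time_s: 7.5
tool_pos: [0.4655, -0.265, 0.0264]
tool_rot: [179.9, 0.2, 4.4]
force: [-4.5, -4.4, 2.7]
grip_width: 0.0009
grasp_force: 2.7
```

Run:
```python
from h import *
tip(); look()
```

```text
t 7.5 tool dock mm [-165.1343  -79.5779] z 26.38279744788885 yaw 4.392636838668134 F [-4.4555 -4.3784  2.7312]
side 1256 [-107.8868    1.8266    0.1034] deg 5.9 cost 1.07 ((-117.50230407714844, -0.12436676025390625), (131.15142822265625, 181.8800811767578), 5.368236541748047)
top 1543 [-101.5244    6.5284    0.1708] deg 9.8 cost 0.03 ((-104.50409698486328, 5.743316650390625), (110.07212829589844, 170.63233947753906), 7.022207260131836)
```

>>> arm_command([
  [[-20, 0, 0], 0],
  [[-40, 0, 0], 0],
  [[-40, -30, 0], 0],
  [[-40, -70, 0], 0],
  [[-40, -110, 0], 0],
])

```text
time_s: 8.1
tool_pos: [0.4189, -0.1549, 0.0264]
tool_rot: [-180.0, -0.1, 4.4]
force: [1.2, 0.6, 0.3]
grip_width: 0.0002
grasp_force: 0.0
```

>>> arm_command([
  [[0, -30, 0], 0],
  [[0, -42, 0], 0],
  [[7, -42, 0], 0],
  [[14, -42, 0], 0],
  [[20, -42, 0], 0],
])

```text
time_s: 8.6
tool_pos: [0.4366, -0.115, 0.0265]
tool_rot: [180.0, -0.0, 4.3]
force: [-2.0, -0.0, 0.4]
grip_width: 0.0007
grasp_force: 2.3
```

>>> arm_command([
  [[4, 0, 0], 0],
  [[8, -1, 0], 0],
  [[11, -2, 0], 0],
  [[14, -4, 0], 0],
  [[18, -6, 0], 0],
])

```text
time_s: 9.1
tool_pos: [0.4526, -0.1065, 0.0259]
tool_rot: [180.0, 0.0, 4.4]
force: [-2.7, 0.1, -1.0]
grip_width: 0.0008
grasp_force: 1.4
```

Run:
```python
from h import *
tip(); look()
```

```text
t 9.1 tool dock mm [-165.7327   79.5239] z 25.90836011095145 yaw 4.361161932075283 F [-2.7359  0.0629 -1.0199]
side 727 [-98.8574   3.0502   0.0369] deg 2.1 cost 1.25 ((-110.34196472167969, 1.0058670043945312), (130.8798828125, 182.6609344482422), 0.704865574836731)
top 1545 [-96.4564   0.8009  -0.0224] deg -1.3 cost 0.05 ((-96.80633544921875, 0.8934783935546875), (178.66761779785156, 109.78536987304688), 88.55596923828125)
```

>>> arm_command([
  [[-12, 0, 0], 0],
  [[-24, 0, 0], 0],
  [[-24, 30, 0], 0],
  [[-24, 70, 0], 0],
  [[-24, 110, 0], 0],
])

```text
time_s: 9.7
tool_pos: [0.437, -0.219, 0.0271]
tool_rot: [179.9, -0.1, 4.5]
force: [1.3, 0.9, 0.6]
grip_width: 0.0004
grasp_force: 0.0
```

>>> arm_command([
  [[0, 30, 0], 0],
  [[0, 45, 0], 0],
  [[8, 45, 0], 0],
  [[15, 45, 0], 0],
  [[22, 45, 0], 0],
])

```text
time_s: 10.2
tool_pos: [0.4636, -0.2585, 0.0265]
tool_rot: [-180.0, 0.0, 4.6]
force: [-8.3, -2.2, 2.1]
grip_width: 0.0006
grasp_force: 3.6
```

>>> arm_command([
  [[3, 0, 0], 0],
  [[6, 0, 0], 0],
  [[9, 1, 0], 0],
  [[12, 2, 0], 0],
  [[14, 3, 0], 0],
])

```text
time_s: 10.7
tool_pos: [0.4758, -0.2622, 0.0262]
tool_rot: [-180.0, 0.2, 4.4]
force: [-5.0, -0.4, 2.9]
grip_width: 0.0004
grasp_force: 2.4
```

Run:
```python
from h import *
tip(); look()
```

```text
t 10.7 tool dock mm [-154.5831  -77.5217] z 26.157485147374537 yaw 4.446032672002122 F [-4.9938 -0.4336  2.8645]
side 1248 [-94.9479   2.2601   0.0773] deg 4.4 cost 1.15 ((-105.402099609375, 0.44414520263671875), (131.2618408203125, 181.25262451171875), 3.6978719234466553)
top 1522 [-89.7166  13.018    0.123 ] deg 7.0 cost 0.03 ((-91.39436340332031, 8.965660095214844), (109.38617706298828, 165.09390258789062), 5.197176456451416)
```

>>> arm_command([
  [[-18, 0, 0], 0],
  [[-36, 0, 0], 0],
  [[-36, -30, 0], 0],
  [[-36, -70, 0], 0],
  [[-36, -110, 0], 0],
])

```text
time_s: 11.3
tool_pos: [0.4337, -0.1543, 0.0266]
tool_rot: [180.0, -0.2, 4.4]
force: [0.7, 0.4, 1.7]
grip_width: 0.0006
grasp_force: 0.0
```

>>> arm_command([
  [[0, -30, 0], 0],
  [[0, -42, 0], 0],
  [[8, -42, 0], 0],
  [[15, -42, 0], 0],
  [[22, -42, 0], 0],
])

```text
time_s: 11.8
tool_pos: [0.4525, -0.1139, 0.0265]
tool_rot: [180.0, -0.0, 4.3]
force: [-6.2, -0.7, 2.5]
grip_width: 0.0006
grasp_force: 3.8
```

>>> arm_command([
  [[4, 0, 0], 0],
  [[7, 0, 0], 0],
  [[10, -1, 0], 0],
  [[14, -2, 0], 0],
  [[17, -3, 0], 0],
])

```text
time_s: 12.3
tool_pos: [0.4668, -0.1083, 0.0256]
tool_rot: [-180.0, 0.2, 4.3]
force: [-5.3, -0.0, 1.9]
grip_width: 0.0004
grasp_force: 2.4
```

Run:
```python
from h import *
tip(); look()
```

```text
t 12.3 tool dock mm [-151.8094   76.5663] z 25.631927825312484 yaw 4.330191060155181 F [-5.3457 -0.0448  1.9109]
side 687 [-86.9154   0.9967  -0.0077] deg -0.4 cost 1.30 ((-98.43535614013672, -0.037261962890625), (181.19146728515625, 130.0988311767578), 89.27082824707031)
top 1446 [-83.2787  -0.8275  -0.0443] deg -2.5 cost 0.04 ((-83.93801879882812, -1.3304977416992188), (175.98692321777344, 108.71216583251953), 88.3696060180664)
```

>>> arm_command([
  [[-13, 0, 0], 0],
  [[-26, 0, 0], 0],
  [[-26, 30, 0], 0],
  [[-26, 70, 0], 0],
  [[-26, 110, 0], 0],
])

```text
time_s: 12.9
tool_pos: [0.4503, -0.2212, 0.0271]
tool_rot: [179.9, -0.1, 4.5]
force: [0.0, -0.2, -1.1]
grip_width: 0.0001
grasp_force: 0.0
```

>>> arm_command([
  [[0, 30, 0], 0],
  [[0, 42, 0], 0],
  [[8, 42, 0], 0],
  [[14, 42, 0], 0],
  [[20, 42, 0], 0],
])

```text
time_s: 13.4
tool_pos: [0.4748, -0.2577, 0.0265]
tool_rot: [-180.0, -0.0, 4.6]
force: [-0.6, -0.1, 0.4]
grip_width: 0.0002
grasp_force: 0.0
```

>>> arm_command([
  [[4, 0, 0], 0],
  [[7, 0, 0], 0],
  [[10, 0, 0], 0],
  [[14, 0, 0], 0],
  [[17, 0, 0], 0],
])

```text
time_s: 13.9
tool_pos: [0.4893, -0.2598, 0.0262]
tool_rot: [179.9, 0.2, 4.4]
force: [-6.4, -4.6, 2.9]
grip_width: 0.0006
grasp_force: 4.0
```

Run:
```python
from h import *
tip(); look()
```

```text
t 13.9 tool dock mm [-141.0238  -76.1831] z 26.199603307989946 yaw 4.388223419630085 F [-6.4173 -4.6206  2.906 ]
side 1240 [-81.1347   3.6877   0.0558] deg 3.2 cost 1.21 ((-85.06861877441406, 4.828681945800781), (185.72784423828125, 129.64991760253906), 88.3216323852539)
top 1439 [-75.1874  16.4881   0.1272] deg 7.3 cost 0.03 ((-77.66160583496094, 13.576744079589844), (109.5858154296875, 156.84759521484375), 4.245426654815674)
```

>>> arm_command([
  [[-18, 0, 0], 0],
  [[-37, 0, 0], 0],
  [[-37, -30, 0], 0],
  [[-37, -70, 0], 0],
  [[-37, -110, 0], 0],
])

```text
time_s: 14.5
tool_pos: [0.446, -0.1502, 0.0265]
tool_rot: [-180.0, -0.1, 4.4]
force: [0.9, -0.3, 1.1]
grip_width: 0.0002
grasp_force: 0.0
```

>>> arm_command([
  [[0, -30, 0], 0],
  [[0, -42, 0], 0],
  [[8, -42, 0], 0],
  [[15, -42, 0], 0],
  [[22, -42, 0], 0],
])

```text
time_s: 15.0
tool_pos: [0.4653, -0.11, 0.0265]
tool_rot: [180.0, -0.1, 4.3]
force: [0.9, -0.0, 0.1]
grip_width: 0.0003
grasp_force: 0.0
```

>>> arm_command([
  [[4, 0, 0], 0],
  [[8, 0, 0], 0],
  [[12, -1, 0], 0],
  [[15, -2, 0], 0],
  [[18, -2, 0], 0],
])

```text
time_s: 15.5
tool_pos: [0.4805, -0.1047, 0.0257]
tool_rot: [-179.9, 0.2, 4.4]
force: [-5.6, 1.9, 1.8]
grip_width: 0.0002
grasp_force: 2.6
```

Run:
```python
from h import *
tip(); look()
```

```text
t 15.5 tool dock mm [-137.8522   79.135 ] z 25.65416368452681 yaw 4.358934163355164 F [-5.6417  1.8877  1.7605]
side 652 [-73.5244   3.1942  -0.0091] deg -0.5 cost 1.27 ((-84.63016510009766, 0.6970596313476562), (183.51329040527344, 130.421630859375), 89.10851287841797)
top 1460 [-70.076   -3.3119  -0.04  ] deg -2.3 cost 0.01 ((-70.93890380859375, -22.71502685546875), (132.57965087890625, 107.90904998779297), 88.0117416381836)
```

>>> arm_command([
  [[-14, 0, 0], 0],
  [[-28, 0, 0], 0],
  [[-28, 30, 0], 0],
  [[-28, 70, 0], 0],
  [[-28, 110, 0], 0],
])

```text
time_s: 16.1
tool_pos: [0.4641, -0.2187, 0.0271]
tool_rot: [179.9, -0.2, 4.5]
force: [0.5, -0.2, -0.3]
grip_width: 0.0002
grasp_force: 0.0
```

>>> arm_command([
  [[0, 30, 0], 0],
  [[0, 44, 0], 0],
  [[8, 44, 0], 0],
  [[14, 44, 0], 0],
  [[20, 44, 0], 0],
])

```text
time_s: 16.6
tool_pos: [0.487, -0.2566, 0.0264]
tool_rot: [-180.0, -0.0, 4.6]
force: [0.1, 0.4, -0.1]
grip_width: 0.0002
grasp_force: 0.0
```

>>> arm_command([
  [[4, 0, 0], 0],
  [[7, 0, 0], 0],
  [[10, 0, 0], 0],
  [[13, 0, 0], 0],
  [[16, 0, 0], 0],
])

```text
time_s: 17.1
tool_pos: [0.5005, -0.2589, 0.0262]
tool_rot: [179.9, 0.1, 4.4]
force: [-5.2, -2.9, 1.4]
grip_width: 0.0006
grasp_force: 2.6
```

Run:
```python
from h import *
tip(); look()
```

```text
t 17.1 tool dock mm [-129.708   -76.1597] z 26.203672220214774 yaw 4.362995308303321 F [-5.2496 -2.9404  1.423 ]
side 1232 [-68.2381   3.4967   0.0476] deg 2.7 cost 1.13 ((-78.71009063720703, 1.2160491943359375), (130.7010498046875, 185.0807647705078), 2.537261724472046)
top 1429 [-62.3131   4.3484   0.0922] deg 5.3 cost 0.03 ((-65.02012634277344, 14.694175720214844), (109.39397430419922, 154.61502075195312), 3.794487714767456)
```

>>> arm_command([
  [[-18, 0, 0], 0],
  [[-36, 0, 0], 0],
  [[-36, -30, 0], 0],
  [[-36, -70, 0], 0],
  [[-36, -110, 0], 0],
])

```text
time_s: 17.7
tool_pos: [0.4584, -0.1492, 0.0267]
tool_rot: [-180.0, -0.2, 4.3]
force: [0.9, 1.3, -0.0]
grip_width: 0.0001
grasp_force: 0.0
```

>>> arm_command([
  [[0, -30, 0], 0],
  [[0, -43, 0], 0],
  [[8, -43, 0], 0],
  [[16, -43, 0], 0],
  [[23, -43, 0], 0],
])

```text
time_s: 18.2
tool_pos: [0.4785, -0.1081, 0.0265]
tool_rot: [180.0, -0.1, 4.3]
force: [0.1, 0.1, 0.7]
grip_width: 0.0002
grasp_force: 0.0
```

>>> arm_command([
  [[3, 0, 0], 0],
  [[6, 0, 0], 0],
  [[9, 0, 0], 0],
  [[12, 0, 0], 0],
  [[15, -1, 0], 0],
])

```text
time_s: 18.7
tool_pos: [0.4902, -0.104, 0.0257]
tool_rot: [-179.9, 0.2, 4.4]
force: [-5.1, 1.0, 1.9]
grip_width: 0.0006
grasp_force: 2.3
```

>>> arm_command([
  [[1, 0, 0], 0],
  [[2, 0, 0], 0],
  [[3, 0, 0], 0],
  [[3, 0, 0], 0],
  [[3, 0, 0], 0],
])

```text
time_s: 19.2
tool_pos: [0.4938, -0.1032, 0.0257]
tool_rot: [-179.9, 0.1, 4.4]
force: [-4.3, 3.0, -1.3]
grip_width: 0.0006
grasp_force: 2.2
```

Run:
```python
from h import *
tip(); look()
```

```text
t 19.2 tool dock mm [-124.4429   79.578 ] z 25.74765242744935 yaw 4.411402900565804 F [-4.2764  2.984  -1.2885]
side 620 [-60.4792   1.5964  -0.019 ] deg -1.1 cost 1.26 ((-71.82661437988281, 1.6858749389648438), (179.81524658203125, 129.71095275878906), 88.52118682861328)
top 1464 [-58.6077 -14.5161  -0.0438] deg -2.5 cost 0.04 ((-58.639705657958984, -22.37854766845703), (134.88351440429688, 108.92123413085938), 87.29563903808594)
```

>>> arm_command([
  [[0.5, 0, 0], 0],
  [[1, 0, 0], 0],
  [[1.5, 0, 0], 0],
  [[2, 0, 0], 0],
  [[2, 0, 0], 0],
])

```text
time_s: 19.8
tool_pos: [0.4967, -0.1039, 0.0262]
tool_rot: [180.0, 0.0, 4.4]
force: [-3.1, 2.0, -1.7]
grip_width: 0.0005
grasp_force: 1.8
```

>>> arm_command([
  [[0.4, 0, 0], 0],
  [[0.8, 0, 0], 0],
  [[1.2, 0, 0], 0],
  [[1.2, 0, 0], 0],
  [[1.2, 0, 0], 0],
])

```text
time_s: 20.3
tool_pos: [0.4967, -0.1039, 0.0261]
tool_rot: [-180.0, 0.1, 4.4]
force: [-6.4, 1.5, 0.7]
grip_width: 0.0005
grasp_force: 3.1
```

>>> arm_command([
  [[0.5, 0, 0], 0],
  [[1, 0, 0], 0],
  [[1.5, 0, 0], 0],
  [[1.5, 0, 0], 0],
  [[1.5, 0, 0], 0],
])

```text
time_s: 20.8
tool_pos: [0.4969, -0.1039, 0.026]
tool_rot: [-180.0, 0.3, 4.4]
force: [-10.4, 2.1, 2.7]
grip_width: 0.0004
grasp_force: 4.9
```

>>> arm_command([
  [[0.8, 0, -0.3], 0],
  [[1.6, 0, -0.6], 0],
  [[2.4, 0, -0.9], 0],
  [[3.0, 0, -1.2], 0],
  [[3.0, 0, -1.2], 0],
])

```text
time_s: 21.3
tool_pos: [0.4969, -0.1038, 0.0261]
tool_rot: [-180.0, 0.6, 4.3]
force: [-14.2, 1.4, 2.5]
grip_width: 0.0004
grasp_force: 7.0
```

>>> arm_command([
  [[0.8, 0, -0.2], 0],
  [[1.6, 0, -0.4], 0],
  [[2.4, 0, -0.6], 0],
  [[2.4, 0, -0.6], 0],
  [[2.4, 0, -0.6], 0],
])

```text
time_s: 21.8
tool_pos: [0.497, -0.1038, 0.0261]
tool_rot: [-179.9, 0.9, 4.3]
force: [-17.5, 1.9, 5.0]
grip_width: 0.0004
grasp_force: 9.2
```

>>> arm_command([
  [[0, 0, 0], 0],
  [[0, 0, 0], 0],
  [[0, 0, 0], 0],
  [[0, 0, 0], 0],
  [[0, 0, 0], 0],
])

```text
time_s: 22.3
tool_pos: [0.497, -0.1038, 0.0261]
tool_rot: [-179.9, 0.9, 4.3]
force: [-18.0, 1.0, 5.1]
grip_width: 0.0002
grasp_force: 9.2
```

Run:
```python
from h import *
tip(); look()
```

```text
t 22.3 tool dock mm [-121.3046   78.79  ] z 26.115748365184327 yaw 4.320234459262664 F [-17.9798   1.0366   5.052 ]
side 574 [-58.3348   1.072   -0.0335] deg -1.9 cost 1.41 ((-70.0697250366211, 0.9551849365234375), (180.34561157226562, 130.0829620361328), 87.10232543945312)
top 1474 [-57.3661 -17.6048  -0.0691] deg -4.0 cost 0.05 ((-57.522647857666016, -22.67389678955078), (134.81443786621094, 110.29064178466797), 86.9924545288086)
```

>>> arm_command([
  [[-7, 0, 0], 0],
  [[-22, 0, 1], 0],
  [[-43, 0, 1.5], 0],
  [[-43, 40, 1.5], 0],
  [[-43, 85, 1.5], 0],
])

```text
time_s: 22.9
tool_pos: [0.4714, -0.1924, 0.0285]
tool_rot: [179.8, -0.4, 4.6]
force: [1.5, -0.9, -0.3]
grip_width: 0.0006
grasp_force: 0.0
```

>>> arm_command([
  [[0, 40, 0], 0],
  [[0, 70, 0], 0],
  [[0, 70, 0], 0],
  [[8, 70, 0], 0],
  [[16, 70, 0], 0],
])

```text
time_s: 23.4
tool_pos: [0.4918, -0.2593, 0.0274]
tool_rot: [179.9, -0.1, 4.5]
force: [0.1, 0.2, -0.9]
grip_width: 0.0005
grasp_force: 0.0
```

Run:
```python
from h import *
tip(); look()
```

```text
t 23.4 tool dock mm [-138.4634  -75.853 ] z 27.40720365053832 yaw 4.461711124840956 F [ 0.1065  0.1939 -0.893 ]
side 1231 [-59.7823   0.8857  -0.0508] deg -2.9 cost 1.38 ((-72.44580078125, 0.55755615234375), (184.27272033691406, 139.484375), 84.58892059326172)
top 1527 [-54.0289   2.6719  -0.0043] deg -0.2 cost 0.02 ((-55.7723274230957, 13.898628234863281), (150.94403076171875, 109.605224609375), 86.83448791503906)
```

>>> arm_command([
  [[3, 0, 0], 0],
  [[6, 0, 0], 0],
  [[8, 0, 0], 0],
  [[10, 0, 0], 0],
  [[12, 0, 0], 0],
])

```text
time_s: 24.0
tool_pos: [0.5011, -0.2589, 0.0265]
tool_rot: [-180.0, 0.1, 4.4]
force: [-3.4, -0.7, 2.9]
grip_width: 0.0005
grasp_force: 2.0
```

>>> arm_command([
  [[0.8, 0, 0], 0],
  [[1.6, 0, 0], 0],
  [[2.4, 0, 0], 0],
  [[3, 0, 0], 0],
  [[3, 0, 0], 0],
])

```text
time_s: 24.5
tool_pos: [0.5043, -0.2597, 0.0266]
tool_rot: [179.9, 0.0, 4.4]
force: [-4.8, -2.7, 1.7]
grip_width: 0.0003
grasp_force: 2.2
```

>>> arm_command([
  [[0.6, 0, 0], 0],
  [[1.2, 0, 0], 0],
  [[1.8, 0, 0], 0],
  [[2.4, 0, 0], 0],
  [[2.4, 0, 0], 0],
])

```text
time_s: 25.0
tool_pos: [0.5069, -0.2596, 0.0266]
tool_rot: [179.9, 0.0, 4.4]
force: [-3.1, -3.3, 1.3]
grip_width: 0.0007
grasp_force: 2.0
```

>>> arm_command([
  [[0.5, 0, 0], 0],
  [[1, 0, 0], 0],
  [[1.5, 0, 0], 0],
  [[2, 0, 0], 0],
  [[2.5, 0, 0], 0],
])

```text
time_s: 25.5
tool_pos: [0.5091, -0.2594, 0.0265]
tool_rot: [179.9, 0.0, 4.4]
force: [-4.9, -3.2, 1.1]
grip_width: 0.0006
grasp_force: 2.4
```

>>> arm_command([
  [[0.5, 0, 0], 0],
  [[1, 0, 0], 0],
  [[1.5, 0, 0], 0],
  [[1.5, 0, 0], 0],
  [[1.5, 0, 0], 0],
])

```text
time_s: 26.0
tool_pos: [0.5096, -0.2593, 0.0265]
tool_rot: [180.0, 0.1, 4.3]
force: [-6.2, -2.5, 3.6]
grip_width: 0.0005
grasp_force: 3.5
```

>>> arm_command([
  [[0.7, 0, -0.2], 0],
  [[1.4, 0, -0.4], 0],
  [[2.1, 0, -0.6], 0],
  [[2.8, 0, -0.8], 0],
  [[3.5, 0, -1], 0],
])

```text
time_s: 26.5
tool_pos: [0.5096, -0.2593, 0.0266]
tool_rot: [-180.0, 0.5, 4.3]
force: [-13.1, -2.6, 5.2]
grip_width: 0.0006
grasp_force: 6.8
```

>>> arm_command([
  [[0.7, 0, -0.2], 0],
  [[1.4, 0, -0.4], 0],
  [[2.1, 0, -0.5], 0],
  [[2.8, 0, -0.6], 0],
  [[3, 0, -0.8], 0],
])

```text
time_s: 27.0
tool_pos: [0.5096, -0.2593, 0.0266]
tool_rot: [-179.9, 0.9, 4.3]
force: [-17.4, -3.3, 6.4]
grip_width: 0.0005
grasp_force: 9.1
```

Run:
```python
from h import *
tip(); look()
```

```text
t 27.0 tool dock mm [-120.69    -77.2122] z 26.60334304080772 yaw 4.253714183093178 F [-17.3833  -3.3218   6.3936]
side 1222 [-56.0137   2.0658   0.0002] deg 0.0 cost 1.21 ((-63.37622833251953, 1.3333053588867188), (185.23365783691406, 129.8782958984375), 87.80480194091797)
top 1420 [-51.6829  24.4769   0.0221] deg 1.3 cost 0.04 ((-52.50567626953125, 16.900218963623047), (109.482177734375, 148.44419860839844), 0.5806138515472412)
```

>>> arm_command([
  [[0.7, 0, -0.3], 0],
  [[1.4, 0, -0.6], 0],
  [[1.4, 0, -0.6], 0],
  [[1.4, 0, -0.6], 0],
  [[1.4, 0, -0.6], 0],
])

```text
time_s: 27.6
tool_pos: [0.5096, -0.2592, 0.0266]
tool_rot: [-179.9, 1.0, 4.2]
force: [-19.5, -2.7, 6.1]
grip_width: 0.0003
grasp_force: 10.0
```

>>> arm_command([
  [[0, 0, 0], 0],
  [[0, 0, 0], 0],
  [[0, 0, 0], 0],
  [[0, 0, 0], 0],
  [[0, 0, 0], 0],
])

```text
time_s: 28.1
tool_pos: [0.5096, -0.2592, 0.0266]
tool_rot: [-179.9, 1.0, 4.2]
force: [-20.2, -3.0, 6.9]
grip_width: 0.0007
grasp_force: 10.0
```

>>> arm_command([
  [[-6, 0, 0], 0],
  [[-16, 0, 0], 0],
  [[-40, 0, 0], 0],
  [[-60, 20, -30], 0],
  [[-60, 60, -70], 0],
])

```text
time_s: 28.6
tool_pos: [0.4616, -0.314, 0.0936]
tool_rot: [-179.8, 0.1, 4.6]
force: [2.6, -0.3, -0.2]
grip_width: 0.0005
grasp_force: 0.0
```

>>> arm_command([
  [[0, 45, -10], 0],
  [[0, 90, -20], 0],
  [[0, 130, -30], 0],
  [[0, 170, -40], 0],
  [[0, 170, -40], 0],
])

```text
time_s: 29.1
tool_pos: [0.4763, -0.4939, 0.1359]
tool_rot: [179.6, -0.2, 4.0]
force: [0.5, -0.2, -0.2]
grip_width: 0.0004
grasp_force: 0.0
```

Run:
```python
from h import *
tip(); look()
p,_=viewer.read_camera("top"); cv2.imwrite("pics/t2.png",cv2.resize(p[150:270,205:325],None,fx=5,fy=5,interpolation=cv2.INTER_CUBIC))
```

```text
t 29.1 tool dock mm [-171.9088 -308.6313] z 135.87347107255732 yaw 4.044597584214284 F [ 0.459  -0.1509 -0.2035]
side 1203 [-55.5675   1.1099   0.0053] deg 0.3 cost 0.24 ((-56.29701232910156, 1.4434814453125), (109.74188232421875, 182.67520141601562), 0.6315075755119324)
top 2295 [-52.2656   1.0671   0.0081] deg 0.5 cost 0.08 ((-52.59830093383789, 1.2367401123046875), (109.36429595947266, 179.53436279296875), 0.3170016407966614)
```

View pics/t2.png

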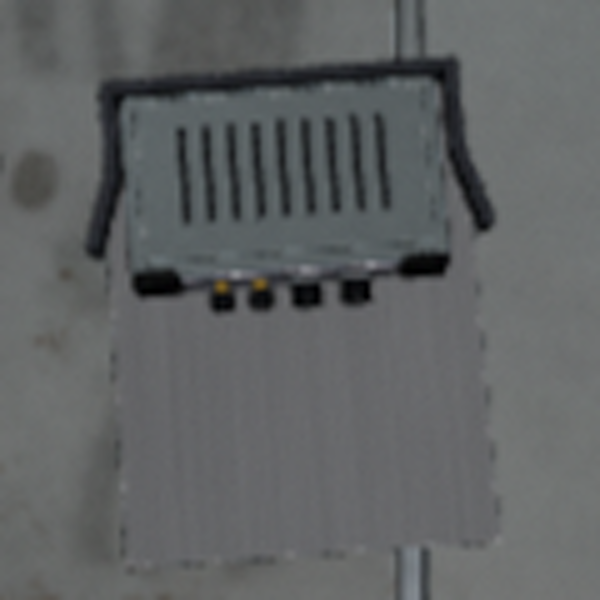

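The module sits in the bay, square to the seats, with its caps at crop (157,281) and (424,264). The right push may have swung the left corner back a millimetre or two, so I'll touch it up gently.

>>> arm_command([
  [[0, -40, 0], 0],
  [[0, -85, 0], 0],
  [[0, -130, 0], 0],
  [[0, -175, 0], 0],
  [[0, -220, 0], 0],
])

```text
time_s: 29.75
tool_pos: [0.4597, -0.2632, 0.1343]
tool_rot: [-180.0, -0.0, 4.6]
force: [0.5, 0.7, -0.2]
grip_width: -0.0001
grasp_force: 0.0
```

>>> arm_command([
  [[0, -45, 0], 0],
  [[2, -90, 0], 0],
  [[4, -130, 0], 0],
  [[4, -164, 0], 0],
  [[4, -164, 0], 0],
])

```text
time_s: 30.25
tool_pos: [0.4506, -0.0963, 0.1344]
tool_rot: [-180.0, -0.0, 5.0]
force: [0.2, 0.8, -0.5]
grip_width: 0.0007
grasp_force: 0.0
```

Run:
```python
from h import *
tip()
```

```text
t 30.25 tool dock mm [-166.9937   89.8368] z 134.365631064997 yaw 5.043320785909886 F [ 0.2217  0.8065 -0.4894]
```

>>> arm_command([
  [[0, 12, 30], 0],
  [[0, 12, 60], 0],
  [[0, 12, 90], 0],
  [[0, 12, 107], 0],
  [[0, 12, 107], 0],
])

```text
time_s: 30.75
tool_pos: [0.4492, -0.1141, 0.0249]
tool_rot: [-179.9, 0.3, 4.5]
force: [-1.0, 0.3, 0.2]
grip_width: 0.0003
grasp_force: 0.0
```

>>> arm_command([
  [[10, 0, 0], 0],
  [[20, 0, 0], 0],
  [[30, 0, 0], 0],
  [[37, 0, 0], 0],
  [[39, 0, 0], 0],
])

```text
time_s: 31.25
tool_pos: [0.4925, -0.1124, 0.0279]
tool_rot: [180.0, -0.1, 4.4]
force: [0.7, -1.0, -0.4]
grip_width: 0.0004
grasp_force: 0.0
```

>>> arm_command([
  [[0.8, 0, 0], 0],
  [[1.6, 0, 0], 0],
  [[2.4, 0, 0], 0],
  [[2.8, 0, 0], 0],
  [[2.8, 0, 0], 0],
])

```text
time_s: 31.75
tool_pos: [0.4935, -0.1125, 0.0274]
tool_rot: [180.0, 0.0, 4.4]
force: [0.5, 0.0, -0.1]
grip_width: 0.0007
grasp_force: 0.0
```

Run:
```python
from h import *
tip()
```

```text
t 31.75 tool dock mm [-125.474    70.3805] z 27.394738315380216 yaw 4.395686451377829 F [ 0.5463  0.0169 -0.0564]
```

>>> arm_command([
  [[0, -5, 0], 0],
  [[0.6, -5, 0], 0],
  [[1.2, -5, 0], 0],
  [[1.8, -5, 0], 0],
  [[2.0, -5, 0], 0],
])

```text
time_s: 32.25
tool_pos: [0.4953, -0.1073, 0.0274]
tool_rot: [180.0, -0.0, 4.4]
force: [-0.6, -0.6, 0.2]
grip_width: 0.0002
grasp_force: 0.0
```

>>> arm_command([
  [[0.5, 0, 0], 0],
  [[1, 0, 0], 0],
  [[1, 0, 0], 0],
  [[1, 0, 0], 0],
  [[1, 0, 0], 0],
])

```text
time_s: 32.75
tool_pos: [0.4962, -0.1072, 0.0274]
tool_rot: [180.0, 0.0, 4.4]
force: [-1.1, -1.1, -0.8]
grip_width: 0.0007
grasp_force: 0.0
```

>>> arm_command([
  [[0.5, 0, 0], 0],
  [[1, 0, 0], 0],
  [[1, 0, 0], 0],
  [[1, 0, 0], 0],
  [[1, 0, 0], 0],
])

```text
time_s: 33.25
tool_pos: [0.497, -0.1072, 0.0274]
tool_rot: [180.0, 0.0, 4.4]
force: [-1.5, 1.0, -0.7]
grip_width: 0.0005
grasp_force: 0.5
```

Run:
```python
from h import *
tip()
```

```text
t 33.25 tool dock mm [-121.5475   75.3996] z 27.350734499315145 yaw 4.395948256123213 F [-1.5471  0.9578 -0.6854]
```

The left corner is first felt at -121.5 mm, against -121.3 mm when pressed home, so it's still seated. I'll back away and hand in.

>>> arm_command([
  [[-10, 0, 0], 0],
  [[-30, 0, 0], 0],
  [[-45, 0, -10], 0],
  [[-45, 0, -55], 0],
  [[-45, 0, -100], 0],
])

```text
time_s: 33.75
tool_pos: [0.4502, -0.1103, 0.1276]
tool_rot: [-179.9, 0.1, 4.4]
force: [1.2, -0.6, 1.5]
grip_width: 0.0003
grasp_force: 0.0
```

>>> arm_command([
  [[0, 0, 0], 0],
  [[0, 0, 0], 0],
  [[0, 0, 0], 0],
  [[0, 0, 0], 0],
  [[0, 0, 0], 0],
])

```text
time_s: 34.25
tool_pos: [0.4514, -0.1103, 0.1261]
tool_rot: [-179.9, 0.1, 4.4]
force: [-0.8, -0.7, 0.4]
grip_width: 0.0005
grasp_force: 0.0
```

Run:
```python
from h import *
tip(); look(); print(env.sign_off())
```

```text
t 34.25 tool dock mm [-167.2459   75.8217] z 126.09728590848579 yaw 4.407902670014522 F [-0.7867 -0.6812  0.3933]
side 1207 [-55.3884   1.9797   0.0088] deg 0.5 cost 0.16 ((-55.347068786621094, 1.10205078125), (109.24737548828125, 182.3922882080078), 0.5367404818534851)
top 1703 [-51.6185   0.8644  -0.0072] deg -0.4 cost 0.04 ((-51.482025146484375, 0.751190185546875), (179.9384765625, 108.04430389404297), 89.29888153076172)
the job is handed in; nothing more can be done
None
```

I walked the module into the bay, pressed it home at about 18 N left then 20 N right, and handed it in at 34 s seated and within about 0.5° of square; sign-off gave no verdict, and one wrongly signed row early on commanded the tool 30 mm down (it may have touched the base plate), with no sign of damage.

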